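Start the dust extractor from its control box

TASK

Start the dust extractor from the grey control box on the bench: first tip the orange mains rocker fully over to on by pressing down its end with the white line, then push the square blue key all the way in so that it stays in, and last press the round green start button well in and let it come back up. Use the fingertips, keep to that order, and do not press the red stop button. Pick nothing up and leave the loose things around the box where they are.

Things in the scene. Friction and masses are not known exactly. Their poses are not given: they have to be found in the camera images.
- control_box: Grey control box, 170 x 170 mm (176 at its black foot), 50 mm high, fixed to the bench; origin at the centre of its underside, x and y along its sides, yaw up to 0.5 rad. On top four control modules, 66 mm square plates 6 mm thick, at box x = +-38, y = +-38 mm; which sits where varies; all are turned with the box. z = 0 is the bench.
- rocker_module: Plate of the orange mains rocker; origin at the centre of its underside, 50 mm above the bench; axes as the box's. The rocker, a shallow V 30 mm wide (y) and 2 x 28 mm long (x), hinges along y at the bottom of the V, 16 mm above this origin. The half with the white line (on) points to +x, the one with the white ring (off) to -x. A black frame 63 mm above the bench surrounds it.
- rocker_on_half (a point): Point to press: on top of the rocker's on half (white line), 18 mm from the hinge; moves and turns with the rocker. Off: the on half slopes up outward by 0.4 rad, this point is 73 mm above the bench and 16.6 mm from the hinge in box x, the raised end 77 mm above the bench. On: the on half is level, 66 mm above the bench.
- mains_rocker (a joint): Tilt of the mains rocker (rad): 0 = off, 0.4 = fully on; on counts from 0.34. It stays where it is left; turning it takes 0.05 N m (3 to 7 N on the on half), with a rigid stop at the end.
- blue_top (a point): Centre of the top of the square blue key (30 x 30 mm), 74 mm above the bench when out, 66 mm when in; a black collar, 62 mm above the bench, surrounds it. Moves with the key.
- blue_key (a joint): How far the blue key is pushed in (m): 0 = out, 0.008 = fully in against a rigid stop; in counts from 0.006. Takes about 4 N and stays where it is left.
- green_top (a point): Centre of the top of the round green start button (diameter 32 mm), 74 mm above the bench when out; a steel collar, 62 mm above the bench, surrounds it. Moves with the button.
- green_button (a joint): How far the green button is pressed (m): 0 = out, 0.007 = against a rigid stop; pressed counts from 0.0045. Sprung: 1.7 N at the start, 4.7 N fully in; comes back by itself.
- red_top (a point): Centre of the top of the red stop button, a mushroom of diameter 36 mm on a yellow collar, 79 mm above the bench. Not to be pressed.
- red_button (a joint): How far the red stop button is pressed (m), sprung: 0 = out; must stay below 0.0025.
- radio: Black radio at the back right, fixed, a box 150 (x) x 520 (y) x 160 mm high, standing between the arm's start and the control box; origin on the bench, the box's middle lies 7 mm ahead (x) and 90 mm to the left (y) of it. Keep the gripper above it on the way.
- wax_tin: Loose round wax tin, 66 mm across, 23 mm high, lying to the box's right (box -y); origin at the centre of its underside.
- screw_carton: Loose small carton of screws, 85 x 52 x 46 mm, to the box's left (box +y); origin at the centre of its underside.
- pencil: Loose red carpenter's pencil, 172 mm long (y), 12 mm wide, 8 mm high, in front of the box (box -x); origin at the centre of its underside.
- tape_measure: Loose yellow tape measure, 75 x 34 x 64 mm, right of the box; origin at the centre of its underside.
- masking_tape: Loose roll of masking tape, 96 mm across, 25 mm high, on the right of the bench; origin at the centre of its underside.

How it is judged (in metres and radians):
On the way, in this order (a step that is already met when the one before it is completed fails the run):
1. the mains rocker is tipped fully on (value of joint mains_rocker above 0.34 rad), for 0.1 s.
2. the blue key is pushed all the way in (value of joint blue_key above 0.006 m), for 0.1 s.
3. the green start button is pressed well in (value of joint green_button above 0.0045 m), for 0.1 s.
At the end, for the whole second after the job is handed in: The mains rocker is on (beyond 0.34 of 0.4 rad), the blue key is in (more than 6 of 8 mm), the green and red buttons are out (less than 1.5 mm in), and each loose thing is within 30 mm of where it stood (value of joint mains_rocker above 0.34 rad and value of joint blue_key above 0.006 m and value of joint each of green_button, red_button below 0.0015 m and distance of each of wax_tin, screw_carton, pencil, tape_measure, masking_tape from where it was at the start of the episode below 0.03 m); the robot touches nothing.
It fails at once if the red stop button is pressed (2.5 mm or more) (value of joint red_button above 0.0025 m).
It fails at once if the blue key is pushed before the mains rocker is on (value of joint blue_key above 0.003 m and value of joint mains_rocker below 0.3 rad).
It fails at once if the green button is pressed before the rocker is on and the blue key is in (value of joint green_button above 0.003 m and (value of joint mains_rocker below 0.3 rad or value of joint blue_key below 0.0055 m)).
It fails at once if one of the loose things (wax tin, screw carton, pencil, tape measure, masking tape) is moved by 30 mm or more, or lifted (distance of any of wax_tin, screw_carton, pencil, tape_measure, masking_tape from where it was at the start of the episode above 0.03 m).
It also fails if it takes over 45 s, if anything falls off the work surface, if the arm or the gripper's body presses on something with over 40 N, if the wrist force passes 120 N, or if a joint passes its speed limit or range.

ROBOT

A 7-joint arm with a two-finger parallel gripper is mounted at the origin on a cart in front of the work surface, level with it; the furniture and walls round the work are solid. World frame = base frame: x ahead of the robot, y to its left, z up, the work surface at z = 0. Lengths are in mm, angles in degrees, forces in N, time in s.
With the tool pointing down it reaches from about 425 to 1025 mm from the base axis. Payload 9.4 kg.
Tool frame: the origin (TCP) lies between the finger pads; the fingertips stand 11 mm ahead of it and the grasp point (between the pads) lies 8 mm behind it; z points along the fingers, y is the line along which they close (so a half turn about z gives the same grasp; the last joint's range is limited). The gripper opens to 93 mm and grips with 3 to 60 N. Pads are 15 mm wide; open, the fingers measure 128 mm over their backs; the gripper's body (75 mm by 188 mm) begins 65 mm behind the grasp point.
Start: joints at [65.392, 34.337, -0.143, 91.639, 0.103, 54.024, -4.572], TCP at [250.497, -680.349, 229.618] pointing down, gripper open.
Joint ranges: [-147.43, 147.43], [-19.82, 112.94], [-74.19, 73.91], [6.32, 146.72], [-59.91, 239.91], [6.04, 106.73], [-150.56, 150.56]. Speed limits (degrees/s): [127.2, 127.2, 172.46, 172.46, 180, 180, 180].

INTERFACE

Orientations are given as [roll, pitch, yaw] about the fixed x, y, z axes, in that order (R = Rz(yaw) Ry(pitch) Rx(roll)).
In Python, from rig import manip, vision, search_frame, spot_point gives the robot as it stands.
- The arm moves only by the tool play_rows, never from a script. Its argument "commands" is text: rows parted by semicolons, each of 7 numbers parted by spaces: the shift along the tool's x, y, z in m, then the turn, a rotation vector about the tool's x, y, z in degrees, then the finger opening in m, from 0 to 0.093. In form: dx dy dz ax ay az claw; .... A call has 1 to 5 rows; each row shifts and turns the commanded pose from where the row before left it, along the tool's axes as they then stand; what a row does not reach is not made up. A row lasts 1/12 s, in which the tool goes at most 41.7 mm and 7.16 degrees, less where a joint would pass 70% of its speed; a pose out of reach is approached as far as the arm can. A call is refused whole if a number of a shift passes 0.0417 or a number of a turn 7.16, either way. A call with a gripper value outside its range is refused whole. The fingers move at their own pace and stop on an object; "newtons" is the grip in N (left out, the last holds). Time passes only in rows, so rows that do not move let the fingers close. It gives the time, the measured TCP pose, the force, the opening and the grip force at its end, in the units of the state.
- manip.read_state(): the state, without advancing time (a new reading comes with each control period).
- vision.camera(name): name is "scene" or "side" or "wrist"; returns the picture (400x640x3 uint8, red, green, blue); there is no depth.
- vision.calibration(name): a dict with "camera_matrix" (3x3 intrinsics, pixels), "k1" (the pictures are not rectified: a ray, as slopes to the right and down, at radius r is drawn at 1 + k1 r^2 times it, then the intrinsics apply), "R" (3x3) and "t" (3): a world point X has camera coordinates R X + t; the wrist camera has in their place "T_tool_cam" (4x4, takes a point from camera to tool coordinates, whose origin is the TCP and whose axes are the flange's). Camera axes: x right, y down, z forward; pixel columns grow to the right and rows downward; lengths in mm; the calibration is good to about 2 mm. A picture is of the moment at which its call begins: read the wrist's pose just before it. calibration takes no time and is no camera call.
- manip.close_job(): hands the job in; it is judged then, once.
Trained networks look in the newest picture that a camera, given by its name, has taken for a name from the list of things; names that differ only in an ending like _2 or _b are one class to them, and where a whole thing is asked for, a point or a joint stands for the part that bears it (a point fixed in the world has none). Each returns a list of dicts, best first, with "conf" (0 to 1); they miss things now and then, are a little off and sometimes report something else, mostly with a low value. They report only what shows in the picture. A call takes as long as a camera call.
- search_frame(camera, target): "box" ([left, top, right, bottom] in pixels, round what is visible of it).
- spot_point(camera, target): "at" ([column, row] in pixels: a listed point, or the origin of a listed thing).
The state is a dict: "time_s": time; "qpos": joint angles; "dq": joint speeds; "effort": joint torques, N m; "ee_pos": TCP position; "tcp_rot": TCP orientation; "ft_force": force on the tool from outside, world axes, zero at the start; "ft_torque": the same for the moment, N m; "finger_gap": finger opening in mm; "finger_force": force on a finger pad.
Only numpy, scipy, OpenCV 4.12 (cv2) and the standard library are available. Lean on these libraries where they do the work, as an engineer would, in place of code of your own. Each camera call takes 0.05 s, during which the arm holds its last target. There are 200 camera calls.

## Working session

There is one attempt and no reset: what is moved stays moved. The work goes in short steps, Python scripts to look and compute and a tool call to move; the robot and the scene stay as the last step left them, time stands still between calls to the robot, and variables do not carry over. Pictures are saved under pics/ and viewed, at most 10 in all, crops included, and the job is handed in when it is done.

Besides the shell and the picture viewer there is one more tool, called as name(argument=value, ...) on one line, values as JSON. play_rows: Moves the arm, as the interface text tells. Its arguments: {"type":"object","properties":{"commands":{"type":"string"},"newtons":{"type":"number"}},"required":["commands"]}

```bash
mkdir -p pics; cat > h.py <<'E'
import numpy as np, cv2
from scipy.optimize import least_squares
from scipy.spatial.transform import Rotation as Ro
from rig import manip, vision, search_frame, spot_point
def snap(c,n):
    s=manip.read_state(); im=vision.camera(c); cv2.imwrite(f'pics/{n}.png',im[:,:,::-1]); return s,im
def ext(c,s=None):
    k=vision.calibration(c)
    if 'R' in k: return k,np.array(k['R']),np.array(k['t'])
    T=np.eye(4);T[:3,:3]=Ro.from_euler('xyz',s['tcp_rot'],degrees=True).as_matrix();T[:3,3]=s['ee_pos']
    M=np.linalg.inv(T@np.array(k['T_tool_cam']));return k,M[:3,:3],M[:3,3]
def proj(e,X):
    k,R,t=e;p=np.atleast_2d(X)@R.T+t;p=p[:,:2]/p[:,2:];p=p*(1+k['k1']*(p**2).sum(1,keepdims=True))
    K=np.array(k['camera_matrix']);return p@K[:2,:2].T+K[:2,2]
def onz(e,px,z):
    return least_squares(lambda q:(proj(e,[q[0],q[1],z])-px).ravel(),[650,0]).x
E
python3 - <<'E'
from h import *
s=manip.read_state();print(s)
for c in('scene','side'):
    snap(c,c);e=ext(c);print(c,'cam',-e[1].T@e[2])
    for n,z in(('control_box',0),('rocker_module',50),('rocker_on_half',73),('blue_top',74),('green_top',74),('red_top',79),('radio',0),('wax_tin',0),('screw_carton',0),('tape_measure',0),('pencil',0)):
        for d in spot_point(c,n)[:2]: print(n,np.round(d['at']),round(d['conf'],2),onz(e,d['at'],z).round(1))
E
```

```text
{'time_s': 0.0, 'qpos': array([65.3912144 , 34.38365506, -0.14491317, 91.68048881,  0.10434591,
       54.02379977, -4.5717435 ]), 'dq': array([ 0.10809084, -0.01864504,  0.03991442,  0.04863619, -0.09449434,
        0.00178134, -0.03237499]), 'effort': array([ 1.38169278e-03, -7.65071726e+01,  1.49811756e+00, -2.52361268e+01,
       -5.21843915e-02,  1.68239797e-02,  1.30408157e-04]), 'ee_pos': array([ 250.31884051, -679.91629195,  228.7737884 ]), 'tcp_rot': array([-1.79912664e+02,  9.50359525e-03,  2.02180680e+01]), 'ft_force': array([-0.1240664 , -0.30286529,  0.41568294]), 'ft_torque': array([-0.01083885, -0.02753503, -0.00172954]), 'finger_force': 0.0, 'finger_gap': 93.07366405125384}
scene cam [209.02320801 612.68519345 869.34891942]
control_box [299. 251.] 0.56 [510.8 146.1]
rocker_module [292. 257.] 0.66 [500.7 195.2]
rocker_on_half [286. 253.] 0.81 [511.2 204.4]
blue_top [277. 239.] 0.49 [553.2 179.9]
green_top [314. 236.] 0.54 [472.8 129.3]
red_top [296. 221.] 0.56 [536.1 108.5]
radio [295. 251.] 0.17 [519.6 151.3]
wax_tin [346. 232.] 0.81 [423.4  29.3]
screw_carton [255. 286.] 0.68 [558.6 290.2]
tape_measure [358. 200.] 0.57 [439.2 -94.7]
pencil [323. 282.] 0.73 [410.5 199.9]
pencil [345. 230.] 0.25 [427.7  22.5]
side cam [-429.45507504 -618.17739034  732.53395377]
control_box [260. 217.] 0.56 [514.1 146.4]
rocker_module [239. 202.] 0.78 [485.4 195.6]
rocker_module [250. 206.] 0.54 [482.7 154.8]
blue_top [260. 186.] 0.49 [558.9 173. ]
green_top [251. 204.] 0.46 [462.7 135.2]
red_top [277. 195.] 0.43 [530.3  95. ]
wax_tin [277. 243.] 0.65 [430.9  29.2]
screw_carton [232. 193.] 0.6 [585.9 311.7]
tape_measure [318. 256.] 0.69 [435.9 -96.3]
pencil [224. 228.] 0.59 [415.9 200.2]
```

```bash
python3 - <<'E'
import cv2
a=cv2.imread('pics/scene.png');b=cv2.imread('pics/side.png')
f=lambda i,x,y:cv2.resize(i[y:y+140,x:x+200],None,fx=4,fy=4,interpolation=cv2.INTER_CUBIC)[:, :]
cv2.imwrite('pics/sc.png',f(a,200,180));cv2.imwrite('pics/sd.png',f(b,170,140))
E
```

```text
(no output)
```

View pics/sc.png

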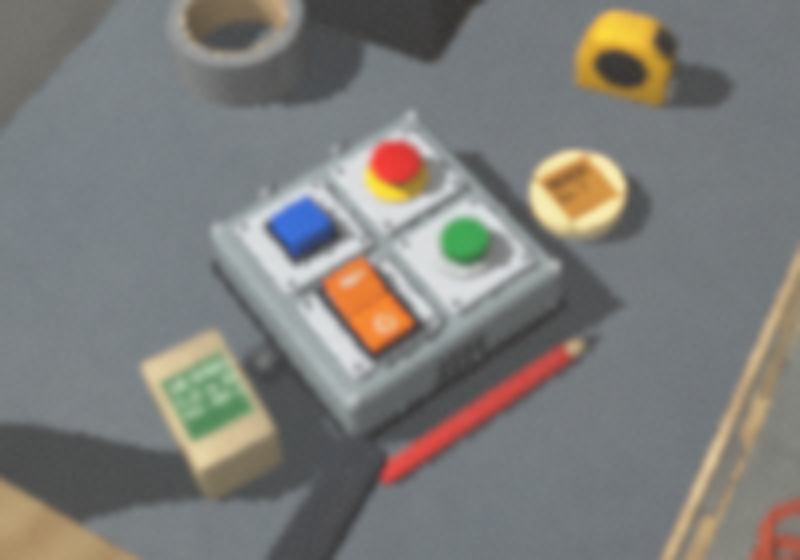

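View pics/side.png

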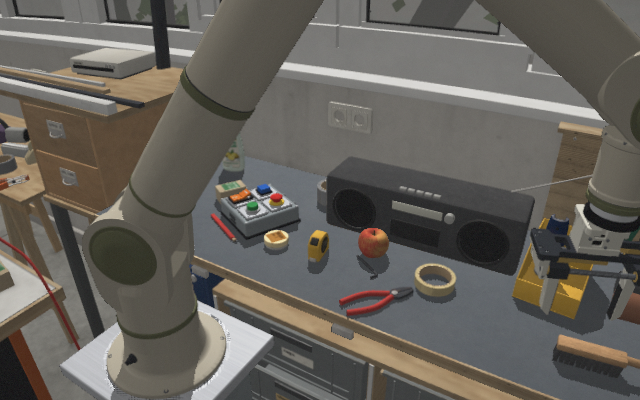

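play_rows(commands="0 0 -0.04 0 0 0 0; 0 0 -0.04 0 0 0 0; 0.02 -0.018 -0.02 0 0 0 0; 0.028 -0.025 0 0 0 0 0; 0.028 -0.025 0 0 0 0 0", newtons=20)

```text
time_s: 1.62
ee_pos: [298.3, -590.4, 331.3]
tcp_rot: [179.8, -0.0, 20.1]
ft_force: [1.0, 0.8, -0.8]
finger_gap: 64.4
finger_force: 0.0
```

play_rows(commands="0.028 -0.025 0 0 0 0 0; 0.028 -0.025 0 0 0 0 0; 0.028 -0.025 0 0 0 0 0; 0.028 -0.025 0 0 0 0 0; 0.028 -0.025 0 0 0 0 0")

```text
time_s: 2.03
ee_pos: [387.0, -422.9, 329.9]
tcp_rot: [180.0, -0.0, 20.2]
ft_force: [1.0, -0.5, 0.1]
finger_gap: 31.2
finger_force: 0.0
```

play_rows(commands="0.028 -0.025 0 0 0 0 0; 0.028 -0.025 0 0 0 0 0; 0.028 -0.025 0 0 0 0 0; 0.028 -0.025 0 0 0 0 0; 0 0 0 0 0 0 0")

```text
time_s: 2.45
ee_pos: [460.9, -284.8, 330.0]
tcp_rot: [-179.9, -0.2, 20.7]
ft_force: [1.5, 0.3, 0.2]
finger_gap: 0.9
finger_force: 0.0
```

play_rows(commands="0.015 -0.035 0 0 0 4.5 0; 0.0125 -0.036 0 0 0 4.5 0; 0.0095 -0.037 0 0 0 4.5 0; 0.0065 -0.0375 0 0 0 4.5 0; 0.0035 -0.038 0 0 0 4.5 0")

```text
time_s: 2.87
ee_pos: [467.3, -100.3, 329.9]
tcp_rot: [180.0, -0.0, -2.5]
ft_force: [1.2, 0.2, 0.2]
finger_gap: 0.5
finger_force: 0.0
```

play_rows(commands="0.0005 -0.038 0 0 0 4.5 0; -0.0025 -0.038 0 0 0 4.5 0; -0.005 -0.0375 0 0 0 4.5 0; -0.008 -0.037 0 0 0 4.5 0; 0 0 0 0 0 0 0")

```text
time_s: 3.28
ee_pos: [476.6, 57.2, 330.0]
tcp_rot: [-179.8, -0.0, -20.1]
ft_force: [0.2, 0.2, 0.8]
finger_gap: 0.3
finger_force: 0.0
```

```bash
python3 - <<'E'
from h import *
s,_=snap('wrist','w1');e=ext('wrist',s);print(s['ee_pos'],s['tcp_rot'],s['ft_force'],'cam',-e[1].T@e[2])
for n,z in(('rocker_module',50),('rocker_on_half',73),('blue_top',74),('green_top',74),('red_top',79)):
    for d in spot_point('wrist',n)[:2]: print(n,np.round(d['at']),round(d['conf'],2),onz(e,d['at'],z).round(1))
E
```

```text
[476.57596948  57.16498949 330.03720172] [-1.79816691e+02 -9.77087038e-03 -2.01422448e+01] [0.20249928 0.16180913 0.80250506] cam [541.89661811  32.28234199 485.17789068]
rocker_module [236. 185.] 0.58 [498.8 201.3]
rocker_on_half [230. 177.] 0.82 [514.4 195.5]
blue_top [229. 178.] 0.49 [514.4 196.3]
green_top [276. 193.] 0.79 [468.4 139.1]
green_top [265. 160.] 0.36 [520.2 134.4]
red_top [281. 142.] 0.84 [535.9 101.5]
```

View pics/w1.png

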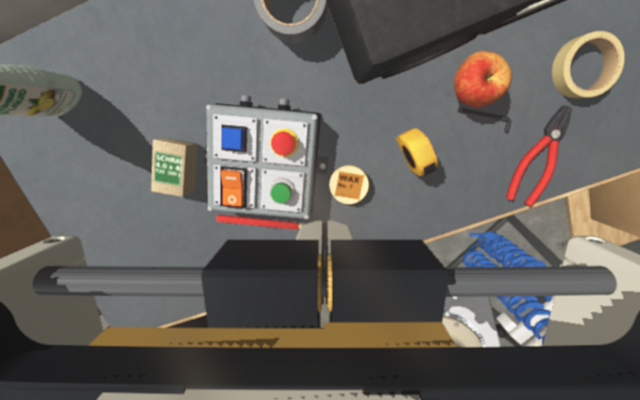

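```bash
cat >> h.py <<'E'
M={'rocker':((-38,38),(8,22),66),'blue':((38,38),(105,125),72),'green':((-38,-38),(45,85),72),'red':((38,-38),(0,6),74)}
def blobs(im,roi):
    h=cv2.cvtColor(im,cv2.COLOR_RGB2HSV);o={}
    for n,(b,(l,u),z) in M.items():
        m=cv2.inRange(h,(l,150,60),(u,255,255));k=np.zeros_like(m);x0,y0,x1,y1=roi;k[y0:y1,x0:x1]=255
        c,l2,st,ce=cv2.connectedComponentsWithStats(m&k)
        if c>1:
            j=1+np.argmax(st[1:,4]);o[n]=(ce[j],st[j,4])
    return o
def fit(obs):
    def r(q,full=False):
        out=[]
        c,s=np.cos(q[2]),np.sin(q[2])
        for e,o in obs:
            for n,(p,a) in o.items():
                (bx,by),_,z=M[n];out.append((proj(e,[q[0]+c*bx-s*by,q[1]+s*bx+c*by,z])-p).ravel())
        return np.array(out) if full else np.concatenate(out)
    f=least_squares(r,[513,146,-.35],x_scale=[10,10,.1],loss='soft_l1');return f.x,r(f.x,True)
E
python3 - <<'E'
from h import *
from rig import manip
s=manip.read_state()
W=(ext('wrist',s),blobs(cv2.imread('pics/w1.png')[:,:,::-1],(205,100,322,212)))
S=(ext('scene'),blobs(cv2.imread('pics/scene.png')[:,:,::-1],(250,205,342,290)))
D=(ext('side'),blobs(cv2.imread('pics/side.png')[:,:,::-1],(215,178,300,222)))
for w in([W],[S],[D],[W,S,D]):
    q,r=fit(w);print(q.round(3),[{k:(v[0].round(1),v[1]) for k,v in x[1].items()} for x in w] if len(w)<2 else '');print(r.round(1).tolist())
c,s=np.cos(q[2]),np.sin(q[2])
for n,b in(('on_half',(-38+16.6,38)),('blue',(38,38)),('green',(-38,-38))):print(n,q[0]+c*b[0]-s*b[1],q[1]+s*b[0]+c*b[1])
E
```

```text
[ 5.16170e+02  1.41645e+02 -4.57000e-01] [{'rocker': (array([231.3, 187.3]), np.int32(592)), 'blue': (array([231. , 138.2]), np.int32(398)), 'red': (array([282.9, 143.2]), np.int32(414))}]
[[0.1, 0.2], [-0.0, -0.2], [-0.1, 0.1]]
[ 5.13050e+02  1.53599e+02 -4.64000e-01] [{'rocker': (array([291.6, 256. ]), np.int32(234)), 'blue': (array([274.5, 235.9]), np.int32(103)), 'green': (array([315.7, 239.2]), np.int32(46)), 'red': (array([324.2, 279.1]), np.int32(134))}]
[[-0.0, 0.8], [0.7, -0.6], [0.4, 1.3], [-24.9, -58.1]]
[ 5.11534e+02  1.48447e+02 -4.73000e-01] [{'rocker': (array([239.9, 195.5]), np.int32(122)), 'blue': (array([263.2, 188.3]), np.int32(79)), 'green': (array([251., 204.]), np.int32(1)), 'red': (array([276. , 197.3]), np.int32(70))}]
[[0.0, 0.2], [0.3, -1.2], [0.1, 1.0], [-0.4, -0.2]]
[514.094 145.946  -0.517] 
[[-3.2, 0.7], [-0.4, 0.8], [-0.8, 4.3], [0.0, -1.9], [2.2, -3.8], [1.2, -0.2], [-22.8, -60.1], [1.6, -0.4], [2.3, -1.3], [0.6, 0.7], [0.6, 0.1]]
on_half 514.2636395959425 189.5576295223393
blue 565.906784693684 160.20894020895386
green 462.28086861210744 131.68404728620888
```

play_rows(commands="-0.0115 -0.026 0.02 0 0 0 0; -0.0115 -0.026 0.02 0 0 0 0; -0.0115 -0.026 0.02 0 0 0 0; -0.0115 -0.026 0.02 0 0 6 0; 0 0 0 0 0 0 0")

```text
time_s: 4.0
ee_pos: [467.8, 166.9, 246.7]
tcp_rot: [179.9, 0.2, -26.5]
ft_force: [-1.2, 0.2, -0.1]
finger_gap: 0.4
finger_force: 0.0
```

```bash
python3 - <<'E'
from h import *
s,im=snap('wrist','w2');e=ext('wrist',s);print(s['ee_pos'],s['tcp_rot'])
for n,z in(('rocker_module',50),('rocker_on_half',73),('blue_top',74),('green_top',74),('red_top',79)):
    for d in spot_point('wrist',n)[:1]: print(n,np.round(d['at']),round(d['conf'],2),onz(e,d['at'],z).round(1))
o=blobs(im,(0,0,640,235));print(o);q,r=fit([(e,o)]);print(q,r.round(1).tolist())
E
```

```text
[467.75760059 166.92399883 246.71595363] [179.94059033   0.2141666  -26.49832855]
rocker_module [290. 167.] 0.92 [498.9 200. ]
rocker_on_half [287. 158.] 0.62 [511.  193.4]
blue_top [281. 105.] 0.7 [567.2 171.1]
green_top [343. 170.] 0.87 [469.2 140.5]
red_top [350. 101.] 0.84 [535.9 100.6]
{'rocker': (array([512.9275015 ,  99.21210306]), np.int32(1669)), 'blue': (array([571.80929332, 222.37270087]), np.int32(1033)), 'green': (array([357., 162.]), np.int32(1)), 'red': (array([585.93771626,  14.46799308]), np.int32(1156))}
[417.80677709 -96.05607424  -1.6618221 ] [[-8.7, 0.5], [1.5, -148.1], [163.5, -0.4], [-1.5, 124.3]]
```

View pics/w2.png

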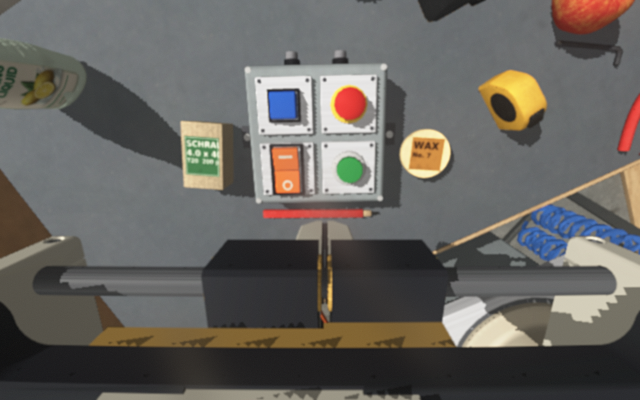

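```bash
sed -i "s/(45,85),72/(40,90),72/; s/(l,150,60)/(l,120,40)/" h.py; python3 - <<'E'
from h import *
s=manip.read_state();im=cv2.imread('pics/w2.png')[:,:,::-1];e=ext('wrist',s)
o=blobs(im,(245,65,388,205));print(o);q,r=fit([(e,o)]);print(q,r.round(1).tolist())
c,sn=np.cos(q[2]),np.sin(q[2]);R=Ro.from_euler('xyz',s['tcp_rot'],degrees=True).as_matrix()
for n,b in(('on_half',(-38+17,38,73)),('blue',(38,38,74)),('green',(-38,-38,74))):
    P=np.array([q[0]+c*b[0]-sn*b[1],q[1]+sn*b[0]+c*b[1],b[2]+11]);print(n,P.round(1),(R.T@(P-s['ee_pos'])).round(1))
E
```

```text
{'rocker': (array([285.80447471, 169.11381323]), np.int32(1028)), 'blue': (array([282.02380952, 104.35185185]), np.int32(756)), 'green': (array([349.43710021, 169.40511727]), np.int32(469)), 'red': (array([349.70135135, 103.2527027 ]), np.int32(740))}
[ 5.19911303e+02  1.46686413e+02 -4.46479804e-01] [[0.6, 0.1], [0.6, -0.0], [-0.9, -0.2], [-0.4, 0.0]]
on_half [517.4 190.   84. ] [ 29.7 -46.4 166.3]
blue [570.6 164.6  85. ] [ 88.7 -47.2 165.4]
green [469.2 128.8  85. ] [ 13.8  29.8 165.3]
```

play_rows(commands="0.007 -0.011 0.02 0 0 0.5 0; 0.007 -0.011 0.03 0 0 0 0; 0.007 -0.012 0.035 0 0 0 0; 0.007 -0.011 0.035 0 0 0 0; 0 0 0.02 0 0 0 0")

```text
time_s: 4.72
ee_pos: [516.5, 190.9, 107.4]
tcp_rot: [-180.0, -0.0, -26.8]
ft_force: [0.7, 0.1, -0.7]
finger_gap: 0.4
finger_force: 0.0
```

```bash
python3 - <<'E'
from h import *
s,a=snap('scene','s3');_,b=snap('side','d3');print(s['ee_pos'],s['tcp_rot'],s['ft_force'])
f=lambda i,x,y:cv2.resize(i[y:y+100,x:x+100],None,fx=4,fy=4,interpolation=cv2.INTER_CUBIC)
cv2.imwrite('pics/c3.png',np.hstack([f(a,240,190),f(b,200,150)])[:,:,::-1])
R=Ro.from_euler('xyz',s['tcp_rot'],degrees=True).as_matrix()
for P in((516,189,84),(569,163,85),(468,129,85)):print((R.T@(np.array(P)-s['ee_pos'])).round(1))
E
```

```text
[516.47479617 190.89066705 107.39813076] [-1.79959713e+02 -4.51164713e-02 -2.68158883e+01] [ 0.6549897   0.12691977 -0.65940358]
[ 0.4  1.9 23.4]
[59.4  1.2 22.4]
[-15.4  77.1  22.3]
```

View pics/c3.png

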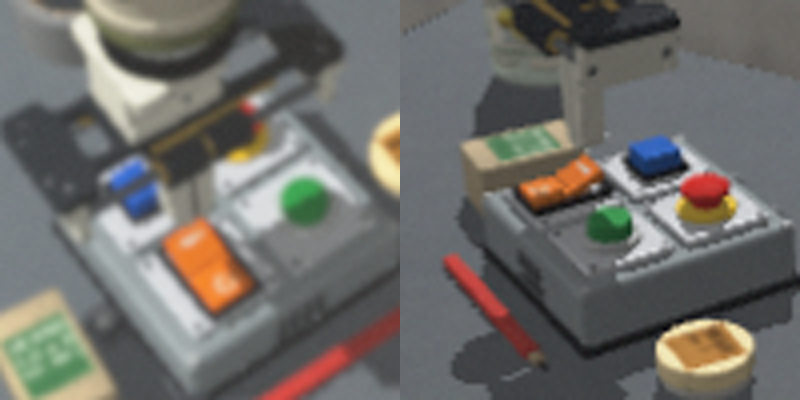

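```bash
python3 - <<'E'
from h import *
for c,o in(('scene',(240,190)),('side',(200,150))):
    e=ext(c)
    print(c,((proj(e,[[516.5,190.9,96.4],[516.5,190.9,73],[517+17.,190.9-8,73]])-o)*4).round())
    d=spot_point(c,'rocker_on_half');print([(x['conf'],((np.array(x['at'])-o)*4).round(),onz(e,x['at'],73)) for x in d[:2]])
E
```

```text
scene [[186. 211.]
 [188. 232.]
 [171. 212.]]
[(0.64, array([196., 244.]), array([507.88264684, 196.72103283]))]
side [[185. 136.]
 [187. 165.]
 [211. 157.]]
[(0.66, array([184., 155.]), array([526.99616198, 202.02424403]))]
```

play_rows(commands="-0.003 0.001 0.012 0 0 0 0; 0 0 0.008 0 0 0 0; 0 0 0.005 0 0 0 0; 0 0 0.003 0 0 0 0; 0 0 0.002 0 0 0 0")

```text
time_s: 5.33
ee_pos: [512.2, 191.2, 80.3]
tcp_rot: [-179.9, -0.1, -26.8]
ft_force: [0.6, -0.8, 3.2]
finger_gap: 0.3
finger_force: 1.0
```

play_rows(commands="0 0 0.001 0 0 0 0; 0 0 0 0 0 0 0")

```text
time_s: 5.5
ee_pos: [511.8, 191.4, 78.9]
tcp_rot: [-180.0, -0.0, -26.8]
ft_force: [0.3, -1.0, 1.9]
finger_gap: 0.8
finger_force: 0.7
```

play_rows(commands="0 0 0.001 0 0 0 0; 0 0 0.001 0 0 0 0; 0 0 0 0 0 0 0")

```text
time_s: 5.75
ee_pos: [511.8, 191.4, 77.3]
tcp_rot: [-180.0, -0.0, -26.8]
ft_force: [1.3, -2.1, 8.2]
finger_gap: 0.5
finger_force: 4.3
```

play_rows(commands="0 0 0.001 0 0 0 0; 0 0 0.001 0 0 0 0; 0 0 0 0 0 0 0")

```text
time_s: 6.0
ee_pos: [511.8, 191.5, 76.9]
tcp_rot: [-179.9, -0.1, -26.8]
ft_force: [-3.3, -3.3, 30.9]
finger_gap: 0.5
finger_force: 15.8
```

play_rows(commands="0 0 -0.01 0 0 0 0; 0 0 -0.02 0 0 0 0; 0 0 -0.03 0 0 0 0; -0.02 0 -0.03 0 0 0 0; -0.02 0 0 0 0 0 0")

```text
time_s: 6.42
ee_pos: [477.4, 210.0, 168.8]
tcp_rot: [-179.7, -0.2, -26.9]
ft_force: [0.2, 1.0, -0.3]
finger_gap: 0.6
finger_force: 0.0
```

```bash
python3 - <<'E'
from h import *
s,a=snap('scene','s4');_,b=snap('wrist','w4');print(s['ee_pos'],s['tcp_rot'])
f=lambda i,x,y,n:cv2.resize(i[y:y+n,x:x+n],(400,400),interpolation=cv2.INTER_CUBIC)
cv2.imwrite('pics/c4.png',np.hstack([f(a,240,190,100),f(b,200,20,200)])[:,:,::-1])
R=Ro.from_euler('xyz',s['tcp_rot'],degrees=True).as_matrix()
for P in((569,164,85),(468,129,85)):print((R.T@(np.array(P)-s['ee_pos'])).round(1))
e=ext('wrist',s)
for n,z in(('blue_top',74),('green_top',74)):print(n,[(d['at'],onz(e,d['at'],z)) for d in spot_point('wrist',n)[:1]])
E
```

```text
[477.40592533 209.99182415 168.76355055] [-1.79700812e+02 -1.72367503e-01 -2.69192713e+01]
[102.2  -0.   84.1]
[28.  76.9 83.4]
blue_top [([315.9, 78.0], array([574.7136534 , 168.63390785]))]
green_top [([400.6, 167.7], array([472.59888997, 135.04067598]))]
```

View pics/c4.png

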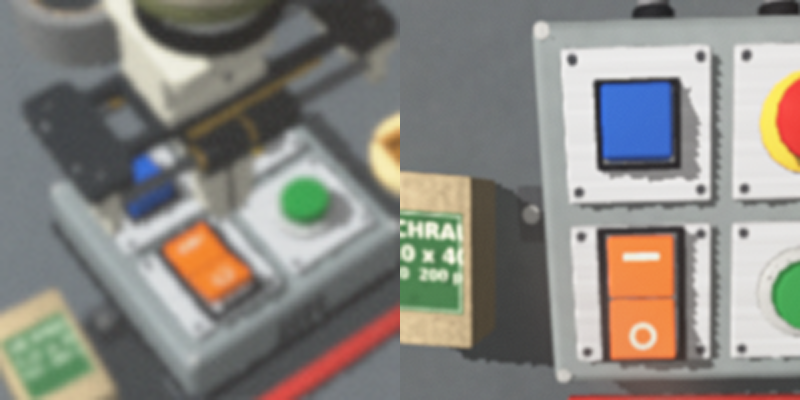

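play_rows(commands="0.025 0 0 0 0 0 0; 0.025 0 0.015 0 0 0 0; 0.025 0 0.02 0 0 0 0; 0.026 0 0.02 0 0 0 0; 0 0 0.01 0 0 0 0")

```text
time_s: 7.03
ee_pos: [569.8, 159.7, 96.6]
tcp_rot: [179.9, -0.1, -27.1]
ft_force: [-0.5, -0.6, -0.2]
finger_gap: 0.2
finger_force: 0.0
```

play_rows(commands="0 0 0.01 0 0 0 0; 0 0 0 0 0 0 0")

```text
time_s: 7.2
ee_pos: [564.2, 163.3, 86.9]
tcp_rot: [179.8, 0.2, -26.8]
ft_force: [-0.6, -0.6, 0.2]
finger_gap: 0.6
finger_force: 0.0
```

play_rows(commands="0.004 0 0 0 0 0 0; 0 0 0.004 0 0 0 0; 0 0 0.003 0 0 0 0; 0 0 0.002 0 0 0 0; 0 0 0 0 0 0 0")

```text
time_s: 7.62
ee_pos: [569.6, 162.5, 81.0]
tcp_rot: [-179.9, -0.0, -26.8]
ft_force: [0.1, -0.3, 1.1]
finger_gap: 0.5
finger_force: 0.3
```

play_rows(commands="0 0 0.001 0 0 0 0; 0 0 0.001 0 0 0 0; 0 0 0 0 0 0 0")

```text
time_s: 7.87
ee_pos: [569.6, 162.5, 78.8]
tcp_rot: [-180.0, -0.0, -26.8]
ft_force: [0.8, 0.1, 3.3]
finger_gap: 0.5
finger_force: 1.7
```

play_rows(commands="0 0 0.001 0 0 0 0; 0 0 0.001 0 0 0 0; 0 0 0.001 0 0 0 0; 0 0 0 0 0 0 0")

```text
time_s: 8.2
ee_pos: [569.7, 162.5, 77.1]
tcp_rot: [-179.9, -0.0, -26.8]
ft_force: [-3.6, 0.5, 21.3]
finger_gap: 0.7
finger_force: 10.6
```

play_rows(commands="0 0 -0.01 0 0 0 0; 0 0 -0.03 0 0 0 0; 0 0 -0.03 0 0 0 0; -0.018 0.018 0 0 0 0 0; -0.018 0.018 0 0 0 0 0")

```text
time_s: 8.62
ee_pos: [521.7, 146.2, 146.9]
tcp_rot: [-179.9, -0.1, -26.8]
ft_force: [-0.6, -0.2, -0.3]
finger_gap: 0.5
finger_force: 0.0
```

play_rows(commands="-0.02 0.02 0 0 0 0 0; -0.02 0.02 0 0 0 0 0; 0 0 0 0 0 0 0; 0 0 0 0 0 0 0")

```text
time_s: 8.95
ee_pos: [465.9, 127.8, 145.7]
tcp_rot: [179.9, 0.0, -26.8]
ft_force: [0.9, -0.1, -0.1]
finger_gap: 0.6
finger_force: 0.0
```

```bash
python3 - <<'E'
from h import *
s,b=snap('wrist','w5');print(s['ee_pos'],s['tcp_rot'])
R=Ro.from_euler('xyz',s['tcp_rot'],degrees=True).as_matrix()
e=ext('wrist',s)
print((R.T@(np.array((468,129,85))-s['ee_pos'])).round(1), proj(e,[469,129,74]), proj(e,[570.6,164.6,66]))
cv2.imwrite('pics/c5.png',b[0:240,100:420,::-1].repeat(2,0).repeat(2,1))
E
```

```text
[465.87200263 127.75830773 145.73247973] [ 1.79929182e+02  4.93084185e-02 -2.67916361e+01]
[ 1.4 -2.1 60.7] [[320.69238828 203.52060196]] [[225.02812161 112.46409015]]
```

View pics/c5.png

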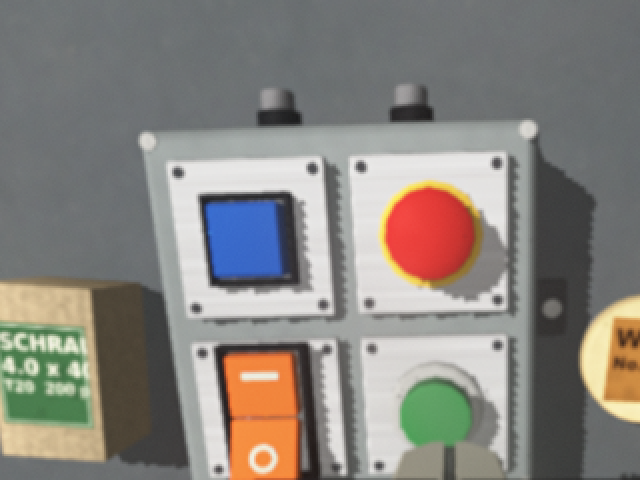

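play_rows(commands="0 -0.002 0.02 0 0 0 0; 0 0 0.02 0 0 0 0; 0 0 0.015 0 0 0 0; 0 0 0.004 0 0 0 0; 0 0 0.003 0 0 0 0")

```text
time_s: 9.42
ee_pos: [468.6, 130.6, 82.8]
tcp_rot: [179.9, 0.1, -26.8]
ft_force: [-1.1, -0.1, 3.1]
finger_gap: 0.4
finger_force: 1.3
```

play_rows(commands="0 0 0.002 0 0 0 0; 0 0 0.002 0 0 0 0; 0 0 0.001 0 0 0 0; 0 0 0.001 0 0 0 0; 0 0 0 0 0 0 0")

```text
time_s: 9.83
ee_pos: [468.6, 130.5, 78.3]
tcp_rot: [-179.9, -0.1, -26.8]
ft_force: [-1.4, 1.0, 6.5]
finger_gap: 0.4
finger_force: 3.3
```

Near the stop; one more mm, a hold, then up and away.

play_rows(commands="0 0 0.001 0 0 0 0; 0 0 0.001 0 0 0 0; 0 0 0 0 0 0 0; 0 0 0 0 0 0 0")

```text
time_s: 10.17
ee_pos: [468.7, 130.5, 77.8]
tcp_rot: [-179.9, -0.1, -26.8]
ft_force: [-6.3, 0.4, 34.0]
finger_gap: 0.5
finger_force: 16.6
```

play_rows(commands="0 0 -0.01 0 0 0 0; 0 0 -0.03 0 0 0 0; 0 0 -0.04 0 0 0 0; 0 0 -0.04 0 0 0 0; 0 0 -0.03 0 0 0 0")

```text
time_s: 10.58
ee_pos: [468.5, 130.1, 228.8]
tcp_rot: [-179.9, -0.1, -26.8]
ft_force: [0.4, 0.3, -0.5]
finger_gap: 0.6
finger_force: 0.0
```

play_rows(commands="0 0 0 0 0 0 0; 0 0 0 0 0 0 0; 0 0 0 0 0 0 0")

```text
time_s: 10.83
ee_pos: [468.0, 130.1, 225.6]
tcp_rot: [-180.0, -0.0, -26.8]
ft_force: [0.6, 0.6, -0.5]
finger_gap: 0.7
finger_force: 0.0
```

```bash
python3 - <<'E'
from h import *
s,b=snap('wrist','w6');print(s['ee_pos'],s['ft_force'])
cv2.imwrite('pics/c6.png',b[60:260,160:440,::-1].repeat(2,0).repeat(2,1))
E
```

```text
[467.9965256  130.06334845 225.63772049] [ 0.62084893  0.58489097 -0.48674344]
```

View pics/c6.png

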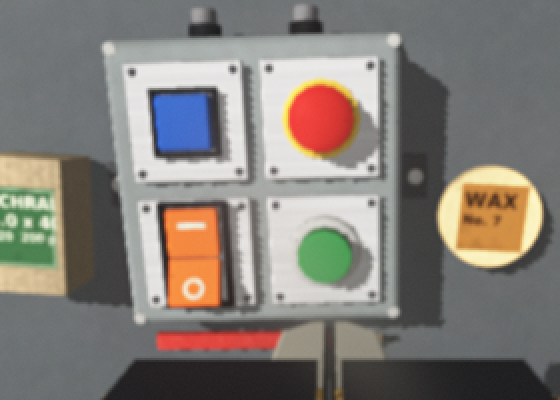

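The picture shows the rocker over to on (line at crop 190,225), the blue key in (183,122), the green button back out (325,255) and the loose things undisturbed.

```bash
python3 -c "
from rig import manip
print(manip.close_job())"
```

```text
the job is handed in; nothing more can be done
None
```

I pressed the rocker, then the blue key, then the green button, each to its stop; the last picture showed the green button back out, the red button out and the loose things in view undisturbed. The job is handed in, with no verdict returned.

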